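# Clamp the divided tray and tip the rods into its empty cell

## Task

Flip the tray's cam lever over until it snaps down shut, so that the tray is locked; then pick up the scoop by its handle, tip all three aluminium rods out of it into the one empty cell of the divided tray, and set the scoop back down on the bench, standing on its base as it was. Do not touch the rods with the gripper, and leave all other parts and tools where they are.

Things in the scene. Friction and masses are not known exactly. Their poses are not given: they have to be found in the camera images.
- tray: Fixed steel tray 225 x 225 mm, walls and a cross of dividers 5 mm thick: 2 x 2 cells, each 105 x 105 mm inside, centred at x, y = +-55 mm. Wall and divider tops at z 58 mm, cell floors at z 13. It stands on a dark 8 mm plate (x -135 to 135, y -197 to 127 mm), cam clamp beside its -y wall. Origin: on the bench under the tray's middle; x, y along the walls. Three cells hold parts, one is empty.
- pad: Thin dark rubber pad, 96 x 96 x 2 mm, fixed on the floor of the one empty cell, the one to fill. Origin: middle of the pad's underside = centre of the cell floor; axes parallel to those of the tray. The cell's walls and dividers rise to 45 mm above this origin.
- cam (a joint): Cam lever angle, rad: 0 open to 1.66 shut (stop). Open it stands up, its line from pivot to end 100 degrees from the tray's +x (leaning to -x); it swings over the top to the tray's +x and ends nearly level, 5 degrees above +x. A spring pushes it back open below 1.0 rad (about 0.5 N m at 0, nothing at 1.0) and snaps it shut beyond 1.0 (about 0.4 N m at the stop).
- cam_pivot (a point): Pivot of the cam lever, at x -55, y -155, z 40 mm of the tray's frame; hinge axis parallel to the tray's y. Two dark cheeks flank it (36 mm long in x, 42 mm over both in y, tops at z 54 mm), and a strap 30 mm wide joins them to the tray wall. A spring strut 12 mm thick runs level from it to two lugs 60 mm behind it (-x), below z 50 mm.
- cam_end (a point): Free end of the lever, 125 mm from the pivot. The lever is a round black sleeve 20 mm in diameter from 35 mm to the end, on a 12 mm steel rod and a 34 mm cam disc at the pivot. Its middle line lies in the tray's plane y = -155 mm, 42 mm clear of the tray wall.
- scoop: Loose aluminium scoop, about 0.2 kg. Origin on the bench under the pan's rear edge; +x to the lip, z up. Pan 95 mm long, 74 wide (68 inside); its 3 mm floor rises 22 degrees towards the lip, so the rods stay at the back while it is level. Side walls 33 mm, back wall 40 mm, front open. It stands on its rear edge and a foot 67 mm ahead. Tipped lip-down by more than 22 degrees, the rods roll out.
- scoop_grip (a point): Where to grip the scoop's handle: at x -50, y 0, z 50 mm of the scoop. The handle is a black plastic bar along the scoop's x axis, 95 mm long (x from -105 to -10 mm), 22 mm wide in y, 22 mm high (z 39 to 61 mm). Axes as the scoop.
- scoop_lip (a point): Middle of the lip, the front edge of the pan floor, at x 87, y 0, z 38 mm of the scoop.
- rod0: One of three equal plain aluminium rods, 22 mm in diameter, 60 mm long, 50 to 80 g, lying crosswise in the scoop's pan, rearmost at the start. Origin at its centre; y is its axis.
- rod1: One of three equal plain aluminium rods, 22 mm in diameter, 60 mm long, 50 to 80 g, lying crosswise in the scoop's pan, middle at the start. Origin at its centre; y is its axis.
- rod2: One of three equal plain aluminium rods, 22 mm in diameter, 60 mm long, 50 to 80 g, lying crosswise in the scoop's pan, foremost at the start. Origin at its centre; y is its axis.
- bushing: Bystander in a tray cell: steel hub, 64 mm diameter, 40 mm high; origin under its middle.
- block: Bystander in a tray cell: steel block 66 x 66 x 34 mm with two dark holes; origin under its middle.
- screw: Bystander in a tray cell: dark cap screw standing on its head, 48 mm diameter, 60 mm high (so 15 mm above the dividers); origin under its middle.
- hammer: Bystander: hammer lying on the bench, 260 mm long, head at its +x end, along its x axis.
- wrench: Bystander: wrench lying on the bench, along its x axis, 180 mm long.
- parallel: Bystander: steel bar 50 x 100 x 25 mm; origin under its middle.
- oiler: Bystander: white plastic bottle, 60 mm diameter, 150 mm high.
- collar: Bystander: steel hub, 56 mm diameter, 50 mm high, standing on the bench; origin under its middle.
Not all that is in view belongs to the job. What is shaped like the rod2 but black, orange or purple is not meant.

How it is judged:
On the way, in this order (a step that is already met when the one before it is completed fails the run):
1. the cam lever has been snapped shut (value of joint cam above 1.5 rad), for 0.2 s.
2. all three rods lie in the empty cell (x of rod0 in the frame of pad between -0.055 and 0.055 m and y of rod0 in the frame of pad between -0.055 and 0.055 m and z of each of rod0, rod1, rod2 in the frame of pad below 0.05 m and x of rod1 in the frame of pad between -0.055 and 0.055 m and y of rod1 in the frame of pad between -0.055 and 0.055 m and x of rod2 in the frame of pad between -0.055 and 0.055 m and y of rod2 in the frame of pad between -0.055 and 0.055 m), for 0.2 s.
At the end, for the whole second after the job is handed in: Cam lever shut (above 1.5 rad); all three rods at rest in the empty cell (centres within 55 mm of its centre along x and y, under 50 mm above its floor); scoop released and at rest on the bench, on its base (within 0.1 rad of upright, 8 mm of bench height) (all of step 2 and value of joint cam above 1.5 rad and linear speed of each of rod0, rod1, rod2, scoop below 0.02 m/s and angle between scoop's own z axis and vertical below 0.1 rad and height (world z) of scoop between -0.008 and 0.008 m); the robot touches nothing.
It fails at once if the gripper touches a rod (contact force between any of the fingers, the arm and rod0 above 0.5 N or contact force between any of the fingers, the arm and rod1 above 0.5 N or contact force between any of the fingers, the arm and rod2 above 0.5 N).
It fails at once if another part or tool is moved by more than 25 mm (distance of any of bushing, block, screw, hammer, wrench, parallel, oiler, collar from where it was at the start of the episode above 0.025 m).
It also fails if it takes over 58 s, if anything falls off the work surface, if the arm or the gripper's body presses on something with over 40 N, if the wrist force passes 120 N, or if a joint passes its speed limit or range.

## Robot

A 6-joint arm with a two-finger parallel gripper is mounted at the origin on the work surface. World frame = base frame: x ahead of the robot, y to its left, z up, the work surface at z = 0. Lengths are in m, angles in rad, forces in N, time in s.
With the tool pointing down it reaches from about 0.35 to 0.975 m from the base axis. Payload 4.9 kg.
Tool frame: the origin (TCP) lies midway between the tips of the shut fingers; the grasp point (between the pads) lies 19 mm behind it; z points along the fingers, y is the direction in which the jaws open and shut (so a half turn about z gives the same grasp; the last joint's range is limited). The gripper opens to 85 mm and grips with 20 to 120 N. Pads are 22 mm wide; open, the fingers measure 114 mm over their backs; the gripper's body (76 mm by 85 mm) begins 54 mm behind the grasp point. The pads swing forward as they close: fully open they stand 13 mm farther back than shut.
Start: joints at [1.027, 0.053, 1.613, -0, 1.476, -0.119], TCP at [0.258, 0.569, 0.201] pointing down, gripper open.
Joint ranges: [-3.01, 3.01], [-1.01, 2.22], [0.06, 2.58], [-1.02, 4.17], [0.09, 2.62], [-3.14, 3.14]. Speed limits (rad/s): [2.57, 2.57, 3.14, 3.14, 3.14, 3.14].

## Interface

Orientations are given as a unit quaternion [w, x, y, z].
In Python, from plant import state, grab_frame, camera_params, job_done, boxes_of gives the robot as it stands.
- The arm moves only by the tool step_arm, never from a script. Its argument "steps" is a list of rows, each a list of 4 numbers: the shift along the tool's x, y, z in mm, then the turn about the tool's z in degrees. A call has 1 to 8 rows; each row shifts and turns the pose as measured when the row begins, along the tool's axes as they then stand; what a row does not reach is not made up. A row lasts 1/10 s, in which the tool goes at most 50 mm and 8.59 degrees, less where a joint would pass 70% of its speed; a pose out of reach is approached as far as the arm can. A call is refused whole if a number of a shift passes 50 or a number of a turn 8.59, either way. A call with a gripper value outside its range is refused whole. "claw" is the opening in per cent of the stroke, from 0 (shut) to 100 (fully open), set as the call begins (left out, the last holds). The fingers move at their own pace and stop on an object; the grip force is fixed at half the most. Time passes only in rows, so rows that do not move let the fingers close. It gives the time, the measured TCP pose, the force and the opening at its end, in the units of the state.
- state(): the state, without advancing time (a new reading comes with each control period).
- grab_frame(name): name is "side" or "top"; returns (picture, depth): 400x640x3 uint8, red, green, blue; 400x640 float32, m along the optical axis (not along the pixel's ray), 0 where there is no reading.
- camera_params(name): a dict with "mtx" (3x3 intrinsics, pixels), "extrinsics" (4x4, takes a point from camera to world coordinates). Camera axes: x right, y down, z forward; pixel columns grow to the right and rows downward; lengths in m; the calibration is good to about 2 mm. A picture is of the moment at which its call begins. camera_params takes no time and is no camera call.
- job_done(): hands the job in, once; it reports no verdict.
Trained networks look in the newest picture that a camera, given by its name, has taken for a name from the list of things; names that differ only in an ending like _2 or _b are one class to them, and where a whole thing is asked for, a point or a joint stands for the part that bears it (a point fixed in the world has none). Each returns a list of dicts, best first, with "p" (0 to 1); they miss things now and then, are a little off and sometimes report something else, mostly with a low value. They report only what shows in the picture. A call takes as long as a camera call. They do not tell look-alikes from the thing itself.
- boxes_of(camera, label): "box" ([left, top, width, height] in pixels, round what is visible of it).
The state is a dict: "time": time; "joint_pos": joint angles; "joint_vel": joint speeds; "joint_efforts": joint torques, N m; "tool_pos": TCP position; "tool_rot": TCP orientation; "contact_force": force on the tool from outside, world axes, zero at the start; "ft_torque": the same for the moment, N m; "gripper_width": opening from 0.0 (shut) to 1.0 (fully open).
Only numpy, scipy, OpenCV 4.12 (cv2) and the standard library are available. Lean on these libraries where they do the work, as an engineer would, in place of code of your own. Each camera call takes 0.05 s, during which the arm holds its last target. There are 200 camera calls.

## Working session

There is one attempt and no reset: what is moved stays moved. The work goes in short steps, Python scripts to look and compute and a tool call to move; the robot and the scene stay as the last step left them, time stands still between calls to the robot, and variables do not carry over. Pictures are saved under pics/ and viewed, about 8 in all and at most 12, crops included, and the job is handed in when it is done.

Besides the shell and the picture viewer there is one more tool, called as name(argument=value, ...), one argument or row to a line, values as JSON. step_arm: Moves the arm, as the interface text tells. Its arguments: {"type":"object","properties":{"steps":{"type":"array"},"claw":{"type":"number"}},"required":["steps"]}

```bash
mkdir -p pics; cat > h.py <<'E'
import numpy as np, cv2
from plant import *
def cam(n):
    p=camera_params(n); return np.array(p["mtx"]),np.array(p["extrinsics"])
def deproj(n,u,v,d):
    K,T=cam(n); r=np.linalg.inv(K)@np.array([u,v,1.]); return (T@np.append(r*d,1))[:3]
def cloud(n,dep):
    K,T=cam(n); v,u=np.mgrid[0:400,0:640]
    P=np.stack([(u-K[0,2])/K[0,0]*dep,(v-K[1,2])/K[1,1]*dep,dep,np.ones_like(dep)],-1)
    return (P@T.T)[...,:3]
def proj(n,p):
    K,T=cam(n); q=np.linalg.inv(T)@np.append(p,1); q=K@q[:3]; return q[:2]/q[2]
E
python3 - <<'E'
from h import *
for n in("top","side"):
    im,d=grab_frame(n); np.savez(f"pics/{n}0.npz",im=im,d=d)
    cv2.imwrite(f"pics/{n}0.png",im[...,::-1])
    K,T=cam(n); print(n,K.round(1).tolist(),T.round(3).tolist())
    C=cloud(n,d)
    for l in("tray","pad","cam_end","scoop","scoop_grip","rod0","screw","oiler","hammer","collar"):
        for b in boxes_of(n,l)[:3]:
            x,y,w,h=b["box"]; u,v=int(x+w/2),int(y+h/2)
            print(l,round(b["p"],2),[int(i) for i in b["box"]],C[min(v,399),min(u,639)].round(3))
a,b=[cv2.imread(f"pics/{n}0.png") for n in("top","side")]
s=state();print(s["time"],s["tool_pos"],s["tool_rot"])
E
```

```text
top [[414.1, 0.0, 321.2], [0.0, 414.1, 196.9], [0.0, 0.0, 1.0]] [[-0.022, -0.979, 0.204, 0.317], [-1.0, 0.021, -0.007, 0.061], [0.003, -0.204, -0.979, 1.311], [0.0, 0.0, 0.0, 1.0]]
tray 0.8 [228, 161, 112, 87] [0.562 0.17  0.022]
pad 0.87 [242, 171, 35, 30] [0.627 0.251 0.017]
cam_end 0.67 [319, 218, 6, 8] [0.482 0.05  0.161]
scoop 0.89 [385, 193, 52, 56] [ 0.494 -0.22   0.056]
scoop_grip 0.73 [390, 191, 45, 58] [ 0.501 -0.224  0.055]
rod0 0.7 [454, 237, 17, 14] [ 0.427 -0.386  0.021]
rod0 0.69 [393, 204, 17, 12] [ 0.535 -0.198  0.042]
rod0 0.53 [241, 172, 36, 28] [0.627 0.247 0.017]
screw 0.7 [387, 194, 48, 53] [ 0.498 -0.221  0.053]
screw 0.67 [281, 212, 12, 17] [0.503 0.157 0.07 ]
oiler 0.57 [169, 175, 33, 25] [0.605 0.457 0.101]
hammer 0.92 [385, 136, 82, 30] [ 0.73  -0.292  0.024]
collar 0.73 [369, 233, 21, 19] [ 0.433 -0.123  0.052]
collar 0.25 [179, 250, 54, 30] [0.38  0.411 0.009]
side [[498.1, 0.0, 324.5], [0.0, 498.1, 191.8], [0.0, 0.0, 1.0]] [[0.752, -0.474, 0.458, -0.027], [-0.658, -0.522, 0.542, -0.661], [-0.018, -0.71, -0.704, 1.034], [0.0, 0.0, 0.0, 1.0]]
tray 0.74 [22
[... 216 characters left out ...]
.477 0.049 0.121]
cam_end 0.51 [357, 256, 40, 71] [ 0.479 -0.239  0.062]
scoop 0.95 [357, 255, 38, 72] [ 0.48  -0.235  0.059]
scoop_grip 0.9 [359, 258, 35, 66] [ 0.48  -0.238  0.062]
scoop_grip 0.33 [363, 286, 23, 8] [ 0.48  -0.231  0.059]
rod0 0.7 [415, 298, 17, 27] [ 0.541 -0.333  0.022]
rod0 0.67 [367, 268, 28, 13] [ 0.529 -0.205  0.049]
rod0 0.6 [370, 276, 24, 12] [ 0.521 -0.216  0.036]
screw 0.83 [275, 189, 17, 23] [0.502 0.144 0.053]
oiler 0.8 [235, 100, 19, 45] [0.6   0.46  0.094]
hammer 0.72 [407, 221, 96, 75] [ 0.718 -0.286  0.022]
collar 0.8 [315, 263, 25, 33] [ 0.423 -0.131  0.051]
1.1 [0.25758134 0.56944594 0.20141952] [1.06319046e-05 2.10802550e-01 9.77528662e-01 1.56567889e-05]
```

View pics/top0.png

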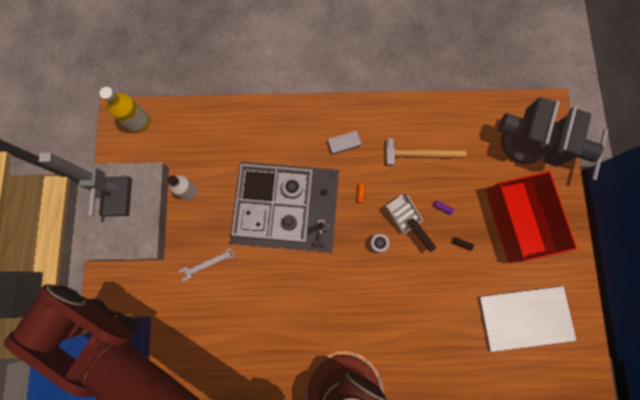

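View pics/side0.png

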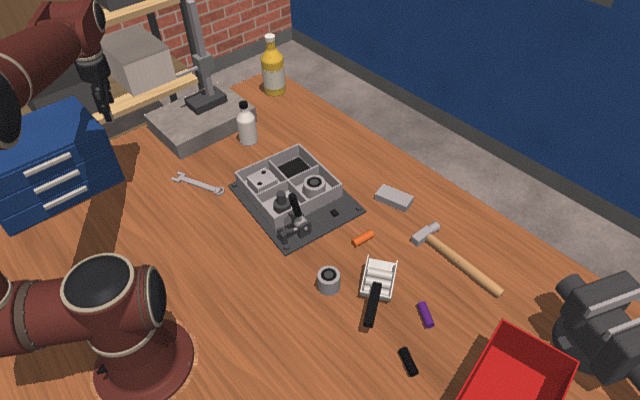

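```bash
python3 - <<'E'
from h import *
from scipy.optimize import minimize
D={n:np.load(f"pics/{n}0.npz") for n in("top","side")}
for n in D:
    im,d=D[n]["im"],D[n]["d"]; C=cloud(n,d); X,Y,Z=C[...,0],C[...,1],C[...,2]
    m=(d>0)&(abs(X-.56)<.2)&(abs(Y-.18)<.16)&(Z>.05)&(Z<.064)&(Y>.05)
    P=C[m][:,:2]
    # fit wall pattern: distance to nearest wall centreline (+-110,0) 
    def cost(p):
        c,s=np.cos(p[2]),np.sin(p[2]); q=(P-p[:2])@np.array([[c,-s],[s,c]])
        a=np.min([abs(abs(q[:,0])-.11),abs(q[:,0])],0);b=np.min([abs(abs(q[:,1])-.11),abs(q[:,1])],0)
        e=np.minimum(np.minimum(a,b),.01); o=np.maximum(abs(q).max(1)-.1125,0)
        return np.mean(e)+5*np.mean(np.minimum(o,.02))
    best=min((minimize(cost,[.565+dx,.19+dy,t],method="Nelder-Mead",options=dict(initial_simplex=np.array([.565+dx,.19+dy,t])+np.array([[0,0,0],[.01,0,0],[0,.01,0],[0,0,.05]]))) for dx in(-.02,0,.02) for dy in(-.02,0,.02) for t in(-.1,-.03,.04)),key=lambda r:r.fun)
    print(n,"tray",best.x.round(4),best.fun,len(P))
    r=cv2.minAreaRect(P.astype(np.float32)*1000);print(r)
    # lever
    m=(d>0)&(abs(X-.48)<.06)&(abs(Y-.045)<.05)&(Z>.085)&(Z<.2); print("lever pts",m.sum(),C[m].min(0).round(3),C[m].max(0).round(3),C[m].mean(0).round(3))
    # scoop handle
    g=im.max(2)
    m=(d>0)&(abs(X-.47)<.09)&(abs(Y+.24)<.09)&(Z>.05)&(Z<.07)&(g<70)
    P=C[m]; r=cv2.minAreaRect(P[:,:2].astype(np.float32)*1000); print("handle",m.sum(),r,P[:,2].mean())
    e=np.linalg.eigh(np.cov(P[:,:2].T))[1][:,1]; print("axis deg",np.degrees(np.arctan2(e[1],e[0])))
    m=(d>0)&(abs(X-.5)<.1)&(abs(Y+.22)<.1)&(Z>.012)
    P=C[m]; r=cv2.minAreaRect(P[:,:2].astype(np.float32)*1000); print("scoop",r,cv2.boxPoints(r).round().tolist(),P[:,2].max())
t=cv2.resize(D["top"]["im"][155:265,220:450],None,fx=3.4,fy=3.4,interpolation=2)
s=cv2.resize(D["side"]["im"][140:335,220:450],None,fx=3,fy=3,interpolation=2)
cv2.imwrite("pics/crop_top.png",t[...,::-1]);cv2.imwrite("pics/crop_side.png",s[...,::-1])
E
```

```text
top tray [ 0.5672  0.2012 -0.097 ] 0.01149554554966118 1246
((562.2744140625, 181.2279052734375), (270.39532470703125, 231.8887481689453), 83.93675994873047)
lever pts 43 [0.468 0.046 0.1  ] [0.489 0.067 0.166] [0.477 0.057 0.157]
handle 231 ((457.2988586425781, -248.94622802734375), (110.01113891601562, 20.338010787963867), 32.844139099121094) 0.05971946620612647
axis deg -146.57925698900712
scoop ((488.7041015625, -217.1820068359375), (177.15902709960938, 194.41961669921875), 79.1209487915039) [[377.0, -286.0], [567.0, -323.0], [601.0, -149.0], [410.0, -112.0]] 0.0705533125088551
side tray [ 0.5642  0.204  -0.1062] 0.010589577967629382 1489
((558.572509765625, 179.9868621826172), (283.2917175292969, 235.29542541503906), 83.73345184326172)
lever pts 180 [0.462 0.047 0.085] [0.492 0.065 0.167] [0.475 0.053 0.129]
handle 424 ((453.50750732421875, -249.5941925048828), (115.021240234375, 22.317237854003906), 34.20476150512695) 0.06039002616262073
axis deg -145.8912736490756
scoop ((484.8440246582031, -216.1834716796875), (178.16493225097656, 195.53517150878906), 78.57776641845703) [[371.0, -284.0], [563.0, -323.0], [598.0, -148.0], [407.0, -110.0]] 0.06927131550720889
```

View pics/crop_side.png

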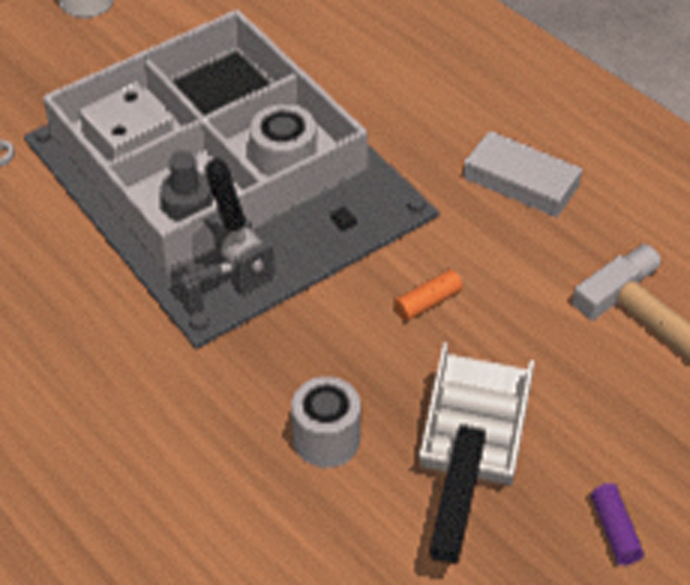

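The side crop shows the tray with its empty cell at the far left (crop 220,80) and the lever upright (225,190). The scoop with three white rods is at (475,410), its handle at (458,500).

Rod look-alikes in the side frame are orange (363,239), purple (426,315) and black (408,361). The rods I want are the bare ones in the pan, at about (377,272).

Both cameras fit the tray at about (0.566, 0.202) with yaw −5.8°, which agrees with the pad and lever readings. Next is the lever.

step_arm(
  steps=[
    [0, 0, 0, -6.2],
    [0, 0, 0, -6.2],
    [0, 0, 0, -6.1],
    [-15, -48, 0, 0],
    [-15, -48, 0, 0],
    [-15, -48, 0, 0],
    [-15, -48, 0, 0],
    [-15, -48, 0, 0],
  ],
  claw=0,
)

```text
time: 1.9
tool_pos: [0.3105, 0.3253, 0.1993]
tool_rot: [-0.0, 0.039, 0.999, -0.001]
contact_force: [0.8, -0.6, 0.2]
gripper_width: 0.002
```

step_arm(
  steps=[
    [-20, -45, 0, 1.2],
    [-25, -45, 0, 0],
    [-25, -45, 0, 0],
    [-20, -40, 10, 0],
    [-20, -40, 20, 0],
    [-20, -25, 20, 0],
    [-10, -10, 15, 0],
    [0, 0, 0, 0],
  ],
)

```text
time: 2.7
tool_pos: [0.4282, 0.0543, 0.1371]
tool_rot: [0.006, 0.053, 0.999, 0.0]
contact_force: [0.1, 0.2, -0.5]
gripper_width: 0.003
```

step_arm(
  steps=[
    [-20, 4, 0, 0],
    [-22, 2, 0, 0],
    [-22, 0, 2, 0],
    [-16, 0, 3, 0],
    [-16, 0, 5, 0],
    [-14, 0, 8, 0],
    [-14, 0, 10, 0],
    [-11, 0, 11, 0],
  ],
)

```text
time: 3.5
tool_pos: [0.5703, 0.0526, 0.1082]
tool_rot: [0.011, 0.05, 0.999, 0.002]
contact_force: [0.3, -0.5, 0.0]
gripper_width: 0.003
```

step_arm(
  steps=[
    [-9, 0, 12, 0],
    [-8, 0, 12, 0],
    [-6, 0, 10, 0],
    [0, 0, 0, 0],
  ],
)

```text
time: 3.9
tool_pos: [0.596, 0.0546, 0.076]
tool_rot: [0.012, 0.048, 0.999, 0.002]
contact_force: [-0.0, 0.4, 0.4]
gripper_width: -0.002
```

step_arm(
  steps=[
    [10, 0, -40, 0],
    [10, 0, -40, 0],
    [0, -30, -40, 0],
    [0, -40, -20, 0],
    [0, -40, 0, 0],
    [0, -40, 0, 0],
    [0, 0, 0, 0],
  ],
  claw=60,
)

```text
time: 4.6
tool_pos: [0.5562, -0.0935, 0.2265]
tool_rot: [0.015, 0.044, 0.999, 0.001]
contact_force: [0.1, 0.2, 0.8]
gripper_width: 0.6
```

```bash
cat > f.py <<'E'
from h import *
def tray_pts():
    for n in("side","top"):
        im,d=grab_frame(n); np.savez(f"pics/{n}1.npz",im=im,d=d); C=cloud(n,d)
        q=C-[.566,.202,0]; tx=.995*q[...,0]-.0998*q[...,1]; ty=.0998*q[...,0]+.995*q[...,1]
        m=(d>0)&(abs(ty+.155)<.02)&(abs(tx)<.1)&(C[...,2]>.015)
        print(n,"lever z by tx",[(x,round(float(np.median(C[...,2][m&(abs(tx-x)<.01)])),3) if (m&(abs(tx-x)<.01)).any() else None) for x in(-.08,-.05,-.02,.01,.04,.06,.08)])
    return
tray_pts()
for n in("side","top"):
    D=np.load(f"pics/{n}1.npz"); im,d=D["im"],D["d"]; C=cloud(n,d); e=np.array([np.cos(np.radians(33.6)),np.sin(np.radians(33.6))])
    q=C[...,:2]-[.461,-.245]; a=q@e; b=q@np.array([-e[1],e[0]]); Z=C[...,2]
    g=im.max(2)
    m=(d>0)&(abs(b)<.03)&(abs(a)<.09)&(Z>.05)&(Z<.07)&(g<60)
    print(n,m.sum(),"a pct",np.percentile(a[m],[2,10,50,90,98]).round(3),"b",np.percentile(b[m],[5,50,95]).round(4))
    for x in(-.04,-.02,0,.02): mm=m&(abs(a-x)<.01); print("  b at",x,b[mm].mean().round(4))
    im2=im
    m=(d>0)&(abs(b)<.06)&(a<.17)&(a>.05)&(Z>.015); print("pan b",np.percentile(b[m],[2,50,98]).round(4),"a max",np.percentile(a[m],98).round(4))
D=np.load("pics/side1.npz"); cv2.imwrite("pics/s1.png",cv2.resize(D["im"][140:335,220:450],None,fx=3,fy=3,interpolation=2)[...,::-1])
E
python3 f.py
```

```text
side lever z by tx [(-0.08, 0.109), (-0.05, 0.051), (-0.02, None), (0.01, None), (0.04, 0.019), (0.06, 0.017), (0.08, 0.016)]
top lever z by tx [(-0.08, 0.054), (-0.05, 0.054), (-0.02, None), (0.01, 0.016), (0.04, 0.016), (0.06, 0.018), (0.08, 0.017)]
side 398 a pct [-0.065 -0.06  -0.017  0.03   0.043] b [-0.0095 -0.0003  0.0091]
  b at -0.04 -0.0008
  b at -0.02 0.0002
  b at 0 -0.0003
  b at 0.02 0.0001
pan b [-0.0305  0.0373  0.0592] a max 0.1524
top 153 a pct [-0.056 -0.051 -0.019  0.011  0.019] b [-0.0068  0.0008  0.0083]
  b at -0.04 0.0008
  b at -0.02 0.0013
  b at 0 0.0013
  b at 0.02 -0.0003
pan b [-0.035   0.0384  0.0592] a max 0.1643
```

View pics/s1.png

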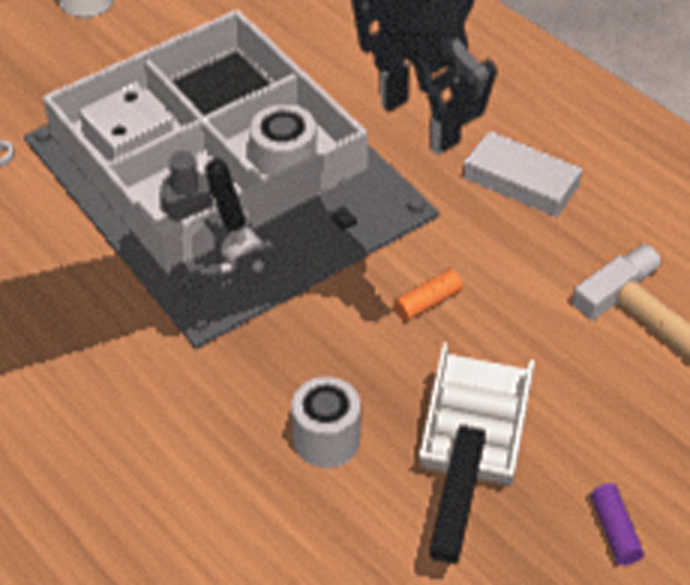

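The crop shows the lever still standing at (225,190). The first push lagged about 10 mm high and probably slipped off the lever's end. I'll go round and push again, slower and at a smaller radius.

step_arm(
  steps=[
    [40, 0, 0, 0],
    [45, 0, 0, 1],
    [45, 0, 0, 0],
    [20, 40, 10, 0],
    [5, 45, 10, 0],
    [0, 35, 20, 0],
    [0, 15, 30, 0],
    [0, 0, 0, 0],
  ],
  claw=0,
)

```text
time: 5.5
tool_pos: [0.4103, 0.0717, 0.1494]
tool_rot: [0.014, 0.047, 0.999, 0.004]
contact_force: [-1.5, -0.6, 0.4]
gripper_width: 0.001
```

step_arm(
  steps=[
    [-6, -8, 15, 0],
    [-6, -2, 15, 0],
    [-6, 0, 5, 0],
    [0, 0, 0, 0],
  ],
)

```text
time: 5.9
tool_pos: [0.4295, 0.0624, 0.1179]
tool_rot: [0.016, 0.043, 0.999, 0.004]
contact_force: [0.2, -0.3, -0.4]
gripper_width: 0.002
```

step_arm(
  steps=[
    [-10, 0, 0, 0],
    [-10, 0, 0, 0],
    [-10, 0, 0, 0],
    [-10, 0, 0, 0],
    [0, 0, 0, 0],
  ],
)

```text
time: 6.4
tool_pos: [0.473, 0.0586, 0.1238]
tool_rot: [0.015, 0.043, 0.999, 0.004]
contact_force: [-4.2, -0.4, 1.2]
gripper_width: 0.001
```

step_arm(
  steps=[
    [-10, -1, 4, 0],
    [-10, 0, 5, 0],
    [-10, 0, 5, 0],
  ],
)

```text
time: 6.7
tool_pos: [0.504, 0.0554, 0.1124]
tool_rot: [0.014, 0.043, 0.999, 0.005]
contact_force: [-3.1, 0.6, 3.7]
gripper_width: 0.006
```

step_arm(
  steps=[
    [-8, 0, 5, 0],
    [-8, 0, 5, 0],
    [0, 0, 0, 0],
  ],
)

```text
time: 7.0
tool_pos: [0.5229, 0.0538, 0.1031]
tool_rot: [0.015, 0.043, 0.999, 0.005]
contact_force: [-2.5, -0.3, 1.8]
gripper_width: -0.002
```

step_arm(
  steps=[
    [-7, 0, 6, 0],
    [-7, 0, 6, 0],
    [-6, 0, 8, 0],
    [-5, 0, 8, 0],
    [-5, 0, 8, 0],
    [0, 0, 0, 0],
  ],
)

```text
time: 7.6
tool_pos: [0.5565, 0.0512, 0.0637]
tool_rot: [0.015, 0.043, 0.999, 0.005]
contact_force: [-0.0, 1.3, 0.3]
gripper_width: 0.0
```

```bash
cat > l.py <<'E'
from h import *
for n in("side","top"):
    im,d=grab_frame(n); np.savez(f"pics/{n}1.npz",im=im,d=d); C=cloud(n,d)
    q=C-[.566,.202,0]; tx=.995*q[...,0]-.0998*q[...,1]; ty=.0998*q[...,0]+.995*q[...,1]
    m=(d>0)&(abs(ty+.155)<.012)
    print(n,[(x,np.percentile(C[...,2][m&(abs(tx-x)<.008)],[10,50,90]).round(3).tolist()) for x in(-.08,-.05,.02,.04,.06) if (m&(abs(tx-x)<.008)).any()])
E
python3 l.py
```

```text
side [(-0.08, [0.007, 0.012, 0.053]), (-0.05, [0.053, 0.057, 0.06]), (0.02, [0.008, 0.05, 0.405]), (0.04, [0.007, 0.019, 0.059]), (0.06, [0.008, 0.02, 0.059])]
top [(-0.05, [0.377, 0.379, 0.38]), (0.02, [0.402, 0.407, 0.411]), (0.04, [0.386, 0.39, 0.392])]
```

Side-camera depth puts the lever top at z 59 mm for tray x 40–60, which is the shut position. I'm retreating and going to the scoop.

step_arm(
  steps=[
    [0, 0, -40, 0],
    [0, 0, -40, 0],
    [0, 0, -30, -7.7],
    [0, 0, -20, -7.7],
    [0, 0, 0, -7.7],
    [0, 0, 0, -7.7],
    [0, 0, 0, -7.7],
    [0, 0, 0, 0],
  ],
  claw=0,
)

```text
time: 8.5
tool_pos: [0.5518, 0.0506, 0.2035]
tool_rot: [0.019, -0.301, 0.953, -0.002]
contact_force: [0.7, 0.3, 0.1]
gripper_width: 0.002
```

```bash
python3 l.py; cat > go.py <<'E'
import sys; from h import *
from scipy.spatial.transform import Rotation as R
s=state(); q=s["tool_rot"]; M=R.from_quat([q[1],q[2],q[3],q[0]]).as_matrix()
t=np.array([float(a) for a in sys.argv[1:4]]); p=np.array(s["tool_pos"])
print("t",s["time"],"pos",p.round(4),"F",np.round(s["contact_force"],1),"w",s["gripper_width"]); print("tool delta mm",(M.T@(t-p)*1000).round(1))
print("toolx ang",np.degrees(np.arctan2(M[1,0],M[0,0])).round(2),"z axis",M[:,2].round(3))
E
python3 go.py .461 -.245 .15
```

```text
side [(-0.08, [0.008, 0.013, 0.052]), (-0.05, [0.055, 0.399, 0.535]), (0.02, [0.008, 0.049, 0.254]), (0.04, [0.008, 0.02, 0.06]), (0.06, [0.009, 0.02, 0.06])]
top [(-0.05, [0.442, 0.521, 0.533]), (0.02, [0.05, 0.537, 0.545])]
t 8.6 pos [0.5518 0.0506 0.2032] F [-0.4  0.6 -0.1] w 0.0004413485041425767
tool delta mm [ 245.4 -189.7   47.5]
toolx ang -145.06 z axis [ 0.037  0.008 -0.999]
```

step_arm(
  steps=[
    [36, -28, 0, 1.3],
    [36, -28, 0, 0],
    [36, -28, 0, 0],
    [36, -28, 10, 0],
    [36, -28, 15, 0],
    [30, -22, 12, 0],
    [20, -14, 10, 0],
    [0, 0, 0, 0],
  ],
  claw=75,
)

```text
time: 9.4
tool_pos: [0.456, -0.2308, 0.1491]
tool_rot: [0.021, -0.281, 0.959, -0.002]
contact_force: [-0.4, -0.3, 0.5]
gripper_width: 0.747
```

```bash
python3 go.py .461 -.245 .028
```

```text
t 9.4 pos [ 0.456  -0.2308  0.1491] F [-0.4 -0.3  0.5] w 0.7470612772090478
tool delta mm [  8.1 -12.8 121.1]
toolx ang -147.28 z axis [ 0.041  0.008 -0.999]
```

step_arm(
  steps=[
    [8, -13, 0, -0.9],
    [0, 0, 30, 0],
    [0, 0, 30, 0],
    [0, 0, 30, 0],
    [0, 0, 15, 0],
    [0, 0, 0, 0],
  ],
)

```text
time: 10.0
tool_pos: [0.4644, -0.2438, 0.0444]
tool_rot: [0.023, -0.284, 0.958, -0.004]
contact_force: [0.7, 0.5, 0.2]
gripper_width: 0.752
```

```bash
python3 go.py .461 -.245 .028; python3 - <<'E'
from h import *
im,d=grab_frame("side"); cv2.imwrite("pics/g1.png",cv2.resize(im[190:350,290:470],None,fx=4,fy=3.7,interpolation=2)[...,::-1])
E
```

```text
t 10.0 pos [ 0.4644 -0.2438  0.0444] F [0.7 0.5 0.2] w 0.7522035217027823
tool delta mm [ 4.2  1.1 16.2]
toolx ang -146.94 z axis [ 0.047  0.006 -0.999]
```

View pics/g1.png

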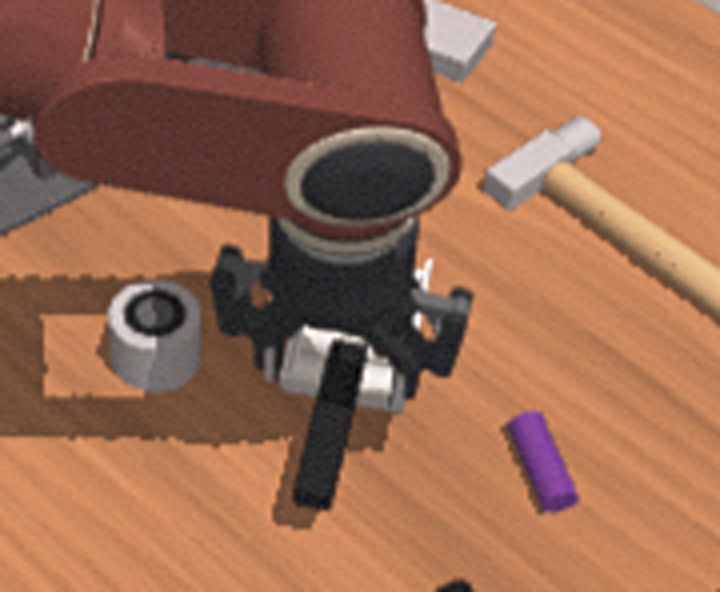

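```bash
python3 - <<'E'
from h import *
from scipy.spatial.transform import Rotation as R
s=state(); q=s["tool_rot"]; M=R.from_quat([q[1],q[2],q[3],q[0]]).as_matrix(); p=np.array(s["tool_pos"])
for l in([0,0,0],[0,32,-5],[0,-32,-5],[0,32,-40],[0,-32,-40],[0,0,-120]):
    w=p+M@np.array(l)/1000; u=proj("side",w); print(l,w.round(3),u.round(0),"crop",((u-[290,190])*[4,3.7]).round())
im,d=grab_frame("side"); C=cloud("side",d)
for cx,cy in((330,430),(315,500),(345,360),(268,365),(415,385),(345,310),(300,360),(380,380)):
    u,v=290+cx/4,190+cy/3.7; print((cx,cy),C[int(v),int(u)].round(3))
E
```

```text
[0, 0, 0] [ 0.465 -0.244  0.045] [374. 301.] crop [336. 409.]
[0, 32, -5] [ 0.447 -0.217  0.05 ] [360. 297.] crop [281. 394.]
[0, -32, -5] [ 0.482 -0.271  0.051] [388. 302.] crop [391. 416.]
[0, 32, -40] [ 0.446 -0.218  0.085] [360. 288.] crop [282. 364.]
[0, -32, -40] [ 0.48  -0.271  0.086] [388. 294.] crop [394. 386.]
[0, 0, -120] [ 0.459 -0.245  0.165] [375. 271.] crop [341. 300.]
(330, 430) [ 0.445 -0.257  0.06 ]
(315, 500) [ 0.407 -0.283  0.053]
(345, 360) [ 0.489 -0.226  0.057]
(268, 365) [ 0.432 -0.22   0.102]
(415, 385) [ 0.478 -0.285  0.105]
(345, 310) [ 0.43  -0.272  0.214]
(300, 360) [ 0.485 -0.196  0.028]
(380, 380) [ 0.508 -0.239  0.031]
```

Depth at those pixels agrees with the projected fingertips (crop 281,394 and 391,416). The fingers flank the handle behind the pan, so I'll shift back slightly, lower and grip.

step_arm(
  steps=[
    [9, 1, 6, 0],
    [0, 0, 12, 0],
    [0, 0, 0, 0],
  ],
)

```text
time: 10.4
tool_pos: [0.4605, -0.2505, 0.0312]
tool_rot: [0.027, -0.284, 0.958, -0.008]
contact_force: [-0.0, 0.3, 0.1]
gripper_width: 0.754
```

step_arm(
  steps=[
    [0, 0, 0, 0],
    [0, 0, 0, 0],
    [0, 0, 0, 0],
    [0, 0, 0, 0],
    [0, 0, 0, 0],
    [0, 0, 0, 0],
  ],
  claw=0,
)

```text
time: 11.0
tool_pos: [0.4614, -0.2514, 0.0327]
tool_rot: [0.027, -0.284, 0.958, -0.009]
contact_force: [-0.3, 0.3, -0.0]
gripper_width: 0.001
```

```bash
python3 go.py .457 -.248 .028
```

```text
t 11.0 pos [ 0.4614 -0.2514  0.0327] F [-0.3  0.3 -0. ] w 0.0013037754976632594
tool delta mm [2.  5.4 4.4]
toolx ang -146.94 z axis [ 0.058 -0.002 -0.998]
```

```bash
python3 - <<'E'
from h import *
im,d=grab_frame("side"); np.savez("pics/x.npz",im=im,d=d); im2,d2=grab_frame("top")
a=cv2.resize(im[210:350,310:450],(560,560),interpolation=2); b=cv2.resize(im2[170:270,350:450],(560,560)[::1],interpolation=2)
cv2.imwrite("pics/g2.png",cv2.resize(np.hstack([a,b]),(800,400))[...,::-1])
E
```

```text
(no output)
```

View pics/g2.png

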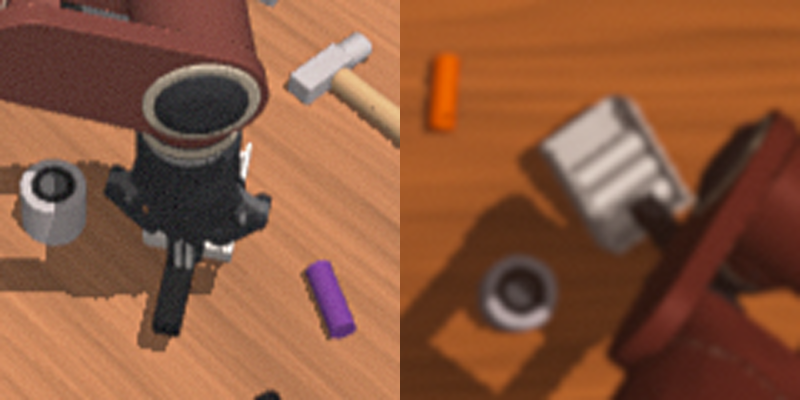

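```bash
python3 - <<'E'
from h import *
D=np.load("pics/x.npz"); C=cloud("side",D["d"]); im=D["im"]
for v in range(284,316,2): print(v,[(C[v,u].round(3).tolist(),int(im[v,u].max())) for u in(371,374,377)])
E
```

```text
284 [([-0.027, -0.661, 1.034], 40), ([0.448, -0.255, 0.14], 39), ([0.441, -0.269, 0.161], 45)]
286 [([0.439, -0.254, 0.141], 37), ([0.459, -0.246, 0.112], 48), ([0.444, -0.267, 0.149], 41)]
288 [([0.437, -0.256, 0.137], 40), ([0.456, -0.249, 0.11], 44), ([0.445, -0.267, 0.141], 40)]
290 [([0.443, -0.252, 0.118], 40), ([0.455, -0.25, 0.104], 32), ([0.445, -0.267, 0.133], 45)]
292 [([0.445, -0.251, 0.108], 36), ([0.454, -0.251, 0.1], 33), ([0.45, -0.263, 0.117], 37)]
294 [([0.444, -0.252, 0.102], 56), ([0.449, -0.256, 0.102], 45), ([0.45, -0.264, 0.11], 35)]
296 [([0.443, -0.253, 0.096], 98), ([0.447, -0.259, 0.099], 43), ([0.455, -0.26, 0.092], 65)]
298 [([0.446, -0.251, 0.084], 96), ([0.448, -0.258, 0.09], 45), ([0.456, -0.26, 0.083], 76)]
300 [([0.446, -0.251, 0.075], 99), ([0.448, -0.259, 0.083], 60), ([0.458, -0.259, 0.073], 77)]
302 [([0.445, -0.253, 0.07], 96), ([0.449, -0.258, 0.073], 63), ([0.457, -0.26, 0.066], 72)]
304 [([0.445, -0.253, 0.063], 45), ([0.451, -0.257, 0.061], 39), ([0.458, -0.26, 0.058], 49)]
306 [([0.441, -0.257, 0.063], 47), ([-0.027, -0.661, 1.034], 49), ([0.481, -0.242, 0.004], 77)]
308 [([0.439, -0.26, 0.061], 46), ([0.444, -0.264, 0.06], 42), ([0.478, -0.244, 0.001], 107)]
310 [([0.435, -0.263, 0.061], 46), ([0.44, -0.268, 0.061], 40), ([0.474, -0.249, 0.002], 98)]
312 [([0.432, -0.266, 0.059], 48), ([0.438, -0.27, 0.057], 43), ([0.47, -0.252, 0.001], 102)]
314 [([0.427, -0.271, 0.062], 44), ([0.432, -0.275, 0.062], 34), ([0.465, -0.257, 0.003], 192)]
```

The fingers closed just above the handle, with depth putting their tips at z ≈ 0.064 while the reported z is 0.033. So the reported height reads about 30 mm low. I'll open and go lower in small steps, watching the force.

step_arm(
  steps=[
    [0, 0, -10, 0],
    [0, 0, 0, 0],
    [0, 0, 0, 0],
    [0, 0, 0, 0],
    [0, 0, 0, 0],
  ],
  claw=75,
)

```text
time: 11.6
tool_pos: [0.461, -0.2515, 0.044]
tool_rot: [0.028, -0.284, 0.958, -0.009]
contact_force: [0.6, 0.6, 0.5]
gripper_width: 0.749
```

```bash
python3 go.py .457 -.248 .001; python3 - <<'E'
from h import *
from scipy.spatial.transform import Rotation as R
import plant
s=state(); print(np.round(s["joint_pos"],3), s["time"])
im,d=grab_frame("side"); C=cloud("side",d)
# lowest gripper points, beside handle
e=np.array([np.cos(np.radians(33.6)),np.sin(np.radians(33.6))]); q=C[...,:2]-[.457,-.248]; a=q@e; b=q@np.array([-e[1],e[0]])
for lo,hi in((-.06,-.02),(.02,.06)):
    m=(d>0)&(abs(a)<.025)&(b>lo)&(b<hi)&(C[...,2]>.03); P=C[m]; print((lo,hi),m.sum(),"z min pct",np.percentile(P[:,2],[0,3,10]).round(3), "b",np.percentile(b[m],[3,50,97]).round(3),"a",np.percentile(a[m],[3,50,97]).round(3))
E
```

```text
t 11.6 pos [ 0.461  -0.2515  0.044 ] F [0.6 0.6 0.5] w 0.7486592330828986
tool delta mm [ 3.5  6.6 42.7]
toolx ang -146.93 z axis [ 0.058 -0.002 -0.998]
[-0.661 -0.07   2.012  0.037  1.152 -2.823] 11.6
(-0.06, -0.02) 569 z min pct [0.085 0.098 0.126] b [-0.059 -0.037 -0.021] a [-0.023 -0.013  0.006]
(0.02, 0.06) 1036 z min pct [0.081 0.101 0.131] b [0.022 0.041 0.059] a [-0.022 -0.001  0.022]
```

step_arm(
  steps=[
    [3, 3, 12, 0],
    [0, 0, 14, 0],
    [0, 0, 12, 0],
    [0, 0, 4, 0],
    [0, 0, 0, 0],
  ],
)

```text
time: 12.15
tool_pos: [0.4576, -0.2496, -0.0039]
tool_rot: [0.026, -0.284, 0.958, -0.008]
contact_force: [1.1, 0.3, 0.9]
gripper_width: 0.752
```

step_arm(
  steps=[
    [0, 0, 0, 0],
    [0, 0, 0, 0],
    [0, 0, 0, 0],
    [0, 0, 0, 0],
    [0, 0, 0, 0],
    [0, 0, 0, 0],
  ],
  claw=0,
)

```text
time: 12.75
tool_pos: [0.4576, -0.2493, -0.0036]
tool_rot: [0.026, -0.284, 0.958, -0.007]
contact_force: [-0.2, -0.6, -1.8]
gripper_width: 0.254
```

```bash
python3 go.py .457 -.248 .001
```

```text
t 12.75 pos [ 0.4576 -0.2493 -0.0036] F [-0.2 -0.6 -1.8] w 0.25376364895393555
tool delta mm [-0.4  1.3 -4.6]
toolx ang -146.91 z axis [ 0.055  0.001 -0.999]
```

The opening reads 0.254, which is 21.6 mm, so the handle is gripped. I'll lift gently and look.

step_arm(
  steps=[
    [0, 0, -8, 0],
    [0, 0, -12, 0],
    [0, 0, -15, 0],
    [0, 0, -15, 0],
    [0, 0, 0, 0],
  ],
)

```text
time: 13.25
tool_pos: [0.4524, -0.2486, 0.0478]
tool_rot: [0.024, -0.285, 0.958, -0.006]
contact_force: [0.9, -0.2, -3.5]
gripper_width: 0.25
```

```bash
python3 go.py .457 -.248 .001; cat > sc.py <<'E'
from h import *
from scipy.spatial.transform import Rotation as R
s=state(); q=s["tool_rot"]; M=R.from_quat([q[1],q[2],q[3],q[0]]).as_matrix(); p=np.array(s["tool_pos"])+[0,0,.03]
ex=-M[:2,0]/np.linalg.norm(M[:2,0]); ey=np.array([-ex[1],ex[0]])
n="side"
for n in("side","top"):
    im,d=grab_frame(n); C=cloud(n,d); q=C-p; a=q[...,:2]@ex; b=q[...,:2]@ey; Z=C[...,2]-p[2]
    # side wall crest / floor profile along a at wall |b|~35 and centre
    print(n,"grip frame a: z of centre | z at walls  (relative true TCP)")
    for x in (-.05,-.04,-.03,.06,.08,.1,.12,.13,.14,.15):
        m=(d>0)&(abs(a-x)<.006)&(Z>-.09)&(Z<.06)
        f=lambda k:None if k.sum()<2 else (round(float(np.percentile(Z[k],5)),3),round(float(np.percentile(Z[k],95)),3),int(k.sum()))
        print(round(x,3),f(m&(abs(b)<.011)),f(m&(abs(b-.035)<.006)),f(m&(abs(b+.035)<.006)))
E
python3 sc.py
python3 - <<'E'
from h import *
im,d=grab_frame("side"); cv2.imwrite("pics/g3.png",cv2.resize(im[190:340,300:450],(600,600),interpolation=2)[...,::-1])
E
```

```text
t 13.25 pos [ 0.4524 -0.2486  0.0478] F [ 0.9 -0.2 -3.5] w 0.24973769786984928
tool delta mm [-2.2 -0.8 47. ]
toolx ang -146.89 z axis [ 0.05   0.001 -0.999]
side grip frame a: z of centre | z at walls  (relative true TCP)
-0.05 (-0.079, 0.038, 104) (-0.079, -0.075, 24) (-0.08, -0.074, 27)
-0.04 (-0.08, 0.037, 95) (-0.081, -0.074, 25) (-0.08, -0.075, 26)
-0.03 (-0.08, 0.037, 97) (-0.081, -0.074, 25) (-0.08, -0.073, 26)
0.06 None None (-0.08, -0.073, 24)
0.08 None None (-0.031, 0.031, 12)
0.1 None None (-0.001, 0.035, 13)
0.12 None None (0.017, 0.039, 7)
0.13 None None (-0.079, -0.075, 6)
0.14 None None (-0.079, -0.075, 18)
0.15 None None (-0.08, -0.075, 15)
top grip frame a: z of centre | z at walls  (relative true TCP)
-0.05 (0.032, 0.038, 25) None None
-0.04 (0.023, 0.038, 16) None None
-0.03 (0.019, 0.032, 6) None None
0.06 (-0.005, 0.03, 31) (-0.079, 0.013, 29) (-0.008, 0.017, 14)
0.08 (0.004, 0.012, 31) (-0.081, 0.022, 30) (-0.004, 0.026, 15)
0.1 (0.01, 0.02, 26) (-0.079, 0.03, 35) (0.001, 0.034, 16)
0.12 (-0.0, 0.009, 29) (-0.078, 0.037, 28) (0.001, 0.036, 22)
0.13 (0.004, 0.012, 24) (-0.081, 0.022, 23) (0.003, 0.035, 13)
0.14 (-0.081, -0.044, 14) (-0.082, -0.073, 15) (-0.081, -0.022, 8)
0.15 (-0.082, -0.074, 26) (-0.081, -0.074, 13) (-0.082, -0.075, 12)
```

View pics/g3.png

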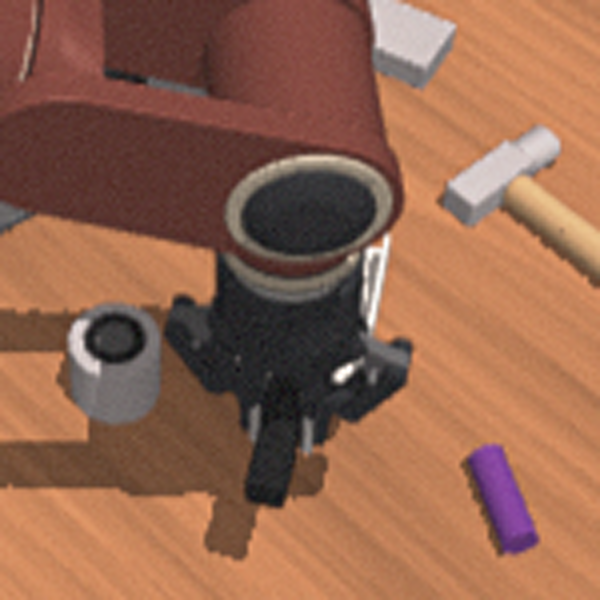

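The scoop is up and level: its wall crest rises about 24° as described, and the force of −3.5 N fits 0.36 kg. The moves can't tilt the tool, so I'll hook the scoop's foot over the divider in front of the empty cell and pivot it lip-down in the pads. First, raise and turn to line up with the tray.

step_arm(
  steps=[
    [0, 0, -8, 3],
    [0, 0, -10, 5.5],
    [0, 0, -10, 5.5],
    [0, 0, -10, 5.5],
    [0, 0, -10, 5.5],
    [0, 0, -8, 5.5],
    [0, 0, -6, 4.4],
    [0, 0, 0, 3],
  ],
)

```text
time: 14.2
tool_pos: [0.4409, -0.2422, 0.097]
tool_rot: [0.013, 0.056, 0.998, 0.01]
contact_force: [0.1, -0.7, -4.2]
gripper_width: 0.248
```

```bash
python3 go.py .437 .270 .115
```

```text
t 14.2 pos [ 0.4409 -0.2422  0.097 ] F [ 0.1 -0.7 -4.2] w 0.24837225042124067
tool delta mm [ 60.8 508.8  -8.4]
toolx ang 173.57 z axis [ 0.027  0.019 -0.999]
```

step_arm(
  steps=[
    [2, 10, -8, 0],
    [3, 20, -8, 0],
    [3, 28, -5, 0],
    [3, 30, 0, 0],
    [4, 30, 0, 0],
    [4, 30, 0, 0],
    [4, 30, 0, 0],
    [4, 30, 0, 0],
  ],
)

```text
time: 15.0
tool_pos: [0.4304, -0.0217, 0.1194]
tool_rot: [0.007, 0.055, 0.998, 0.015]
contact_force: [0.7, -0.6, -4.0]
gripper_width: 0.253
```

```bash
python3 go.py .437 .270 .115
```

```text
t 15.0 pos [ 0.4304 -0.0217  0.1194] F [ 0.7 -0.6 -4. ] w 0.2527558446244932
tool delta mm [ 25.6 290.4  13.1]
toolx ang 173.68 z axis [ 0.016  0.029 -0.999]
```

step_arm(
  steps=[
    [3, 33, 0, 0],
    [3, 36, 0, 0],
    [3, 38, 0, 0],
    [3, 38, 0, 0],
    [3, 38, 0, 0],
    [3, 36, 0, 0],
    [3, 30, 0, 0],
    [0, 15, 0, 0],
  ],
)

```text
time: 15.8
tool_pos: [0.4262, 0.2603, 0.125]
tool_rot: [0.001, 0.048, 0.999, 0.018]
contact_force: [0.3, -0.2, -3.4]
gripper_width: 0.25
```

```bash
python3 go.py .437 .270 .115
```

```text
t 15.8 pos [0.4262 0.2603 0.125 ] F [ 0.3 -0.2 -3.4] w 0.25043318094312256
tool delta mm [-9.9 10.3 10.4]
toolx ang 174.5 z axis [ 0.004  0.035 -0.999]
```

step_arm(
  steps=[
    [-5, 10, 10, 0],
    [0, 0, 12, 0],
    [0, 0, 0, 0],
  ],
)

```text
time: 16.1
tool_pos: [0.4284, 0.2742, 0.1015]
tool_rot: [-0.002, 0.044, 0.999, 0.018]
contact_force: [-0.2, 0.1, -4.5]
gripper_width: 0.251
```

```bash
cat > sv.py <<'E'
import sys; from h import *
im,d=grab_frame("side"); im2,d2=grab_frame("top")
a=cv2.resize(im[110:250,210:370],(640,560),interpolation=2); b=cv2.resize(im2[150:260,220:330],(560,560),interpolation=2)
cv2.imwrite(sys.argv[1],cv2.resize(np.hstack([a,b]),(800,373))[...,::-1])
for n,D in(("side",d),("top",d2)):
    C=cloud(n,D); q=C-[.566,.202,0]; tx=.995*q[...,0]-.0998*q[...,1]; ty=.0998*q[...,0]+.995*q[...,1]; Z=C[...,2]
    print(n)
    for x in np.arange(-.2,.1,.015):
        f=lambda b0,w,z0:(lambda k:None if k.sum()<2 else tuple(np.percentile(Z[k],[5,50,95]).round(3).tolist())+(int(k.sum()),))((D>0)&(abs(tx-x)<.005)&(abs(ty-b0)<w)&(Z>z0)&(Z<.2))
        print(round(x,3),"c",f(.055,.012,.01),"wall-",f(.018,.006,.062),"wall+",f(.092,.006,.062))
E
python3 go.py .437 .270 .115; python3 sv.py pics/d1.png
```

```text
t 16.1 pos [0.4284 0.2742 0.1015] F [-0.2  0.1 -4.5] w 0.25128160814759704
tool delta mm [ -8.9  -3.  -13.7]
toolx ang 174.97 z axis [-0.002  0.036 -0.999]
side
-0.2 c (0.152, 0.162, 0.171, 33) wall- None wall+ None
-0.185 c (0.151, 0.166, 0.172, 38) wall- None wall+ None
-0.17 c (0.152, 0.166, 0.171, 41) wall- None wall+ None
-0.155 c (0.14, 0.167, 0.195, 39) wall- (0.18, 0.185, 0.196, 10) wall+ (0.179, 0.187, 0.196, 9)
-0.14 c (0.011, 0.167, 0.191, 6) wall- (0.18, 0.183, 0.186, 7) wall+ None
-0.125 c (0.01, 0.012, 0.145, 8) wall- None wall+ None
-0.11 c (0.018, 0.058, 0.161, 72) wall- (0.134, 0.135, 0.137, 3) wall+ None
-0.095 c (0.036, 0.147, 0.161, 57) wall- (0.108, 0.124, 0.138, 29) wall+ None
-0.08 c (0.044, 0.129, 0.137, 44) wall- (0.11, 0.128, 0.144, 30) wall+ (0.137, 0.144, 0.149, 11)
-0.065 c (0.046, 0.052, 0.14, 41) wall- (0.117, 0.134, 0.149, 25) wall+ (0.135, 0.143, 0.153, 19)
-0.05 c (0.046, 0.097, 0.148, 46) wall- (0.122, 0.138, 0.152, 26) wall+ (0.143, 0.149, 0.157, 17)
-0.035 c (0.045, 0.049, 0.141, 26) wall- (0.124, 0.141, 0.157, 25) wall+ (0.131, 0.149, 0.162, 27)

[... 1026 characters left out ...]
49, 6) wall- (0.137, 0.148, 0.155, 7) wall+ (0.157, 0.159, 0.16, 2)
-0.035 c (0.127, 0.14, 0.146, 20) wall- (0.124, 0.153, 0.158, 11) wall+ (0.131, 0.156, 0.162, 15)
-0.02 c (0.128, 0.132, 0.136, 31) wall- (0.139, 0.145, 0.165, 7) wall+ (0.13, 0.141, 0.167, 14)
-0.005 c (0.135, 0.138, 0.139, 11) wall- None wall+ (0.137, 0.139, 0.14, 2)
0.01 c None wall- None wall+ None
0.025 c (0.013, 0.017, 0.02, 21) wall- None wall+ None
0.04 c (0.013, 0.016, 0.02, 24) wall- None wall+ None
0.055 c (0.014, 0.016, 0.019, 21) wall- None wall+ None
0.07 c (0.013, 0.016, 0.018, 23) wall- None wall+ None
0.085 c (0.012, 0.015, 0.02, 22) wall- None wall+ None
0.1 c (0.013, 0.017, 0.019, 22) wall- None wall+ None
```

View pics/d1.png

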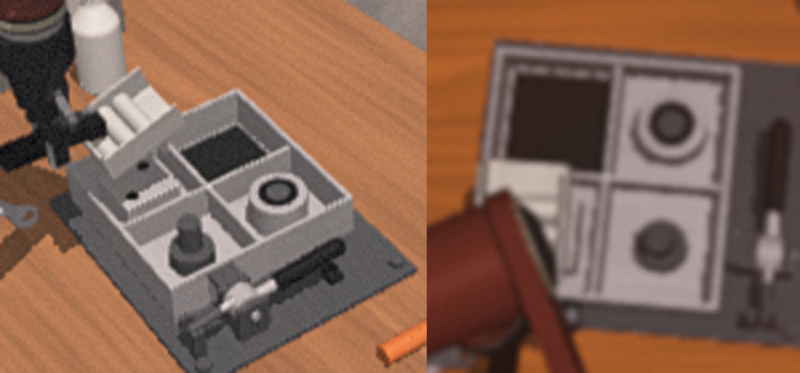

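The picture shows the lever lying shut (left panel 290,270) and the scoop over the block cell, rods at the back and lip at the divider. Next I'll lower the foot to about 10 mm below the divider top, just short of it.

step_arm(
  steps=[
    [0, 0, 12, 0],
    [0, 0, 14, 0],
    [0, 0, 12, 0],
    [0, 0, 8, 0],
    [0, 0, 0, 0],
  ],
)

```text
time: 16.7
tool_pos: [0.4299, 0.2741, 0.0536]
tool_rot: [-0.0, 0.046, 0.999, 0.019]
contact_force: [0.0, 0.1, -3.4]
gripper_width: 0.251
```

```bash
python3 go.py .437 .270 .047; python3 sv.py pics/d2.png | awk '/^-0.2 |^-0.185|^-0.17|^-0.02 |^-0.005|^0.01 |side|top/'
```

```text
t 16.7 pos [0.4299 0.2741 0.0536] F [ 0.   0.1 -3.4] w 0.25079917355812525
tool delta mm [-7.5 -3.6  6.5]
toolx ang 174.73 z axis [ 0.002  0.037 -0.999]
side
-0.2 c (0.106, 0.116, 0.123, 26) wall- None wall+ None
-0.185 c (0.105, 0.12, 0.124, 36) wall- None wall+ None
-0.17 c (0.104, 0.119, 0.124, 35) wall- None wall+ None
-0.02 c (0.082, 0.086, 0.088, 12) wall- (0.082, 0.101, 0.114, 26) wall+ (0.086, 0.099, 0.118, 31)
-0.005 c (0.011, 0.028, 0.087, 41) wall- None wall+ None
0.01 c None wall- None wall+ None
top
-0.2 c (0.106, 0.108, 0.113, 5) wall- None wall+ None
-0.185 c (0.119, 0.123, 0.126, 27) wall- None wall+ None
-0.17 c (0.104, 0.12, 0.124, 20) wall- None wall+ None
-0.02 c (0.079, 0.085, 0.089, 27) wall- (0.102, 0.11, 0.116, 7) wall+ (0.081, 0.098, 0.118, 14)
-0.005 c (0.085, 0.088, 0.089, 13) wall- (0.081, 0.088, 0.089, 4) wall+ (0.086, 0.089, 0.097, 3)
0.01 c (0.013, 0.016, 0.019, 8) wall- None wall+ None
```

step_arm(
  steps=[
    [0, 0, 4, 0],
    [-6, 0, 0, 0],
    [-6, 0, 0, 0],
    [0, 0, 0, 0],
  ],
)

```text
time: 17.2
tool_pos: [0.4457, 0.2743, 0.053]
tool_rot: [0.003, 0.046, 0.999, 0.02]
contact_force: [0.4, 0.1, -3.8]
gripper_width: 0.248
```

step_arm(
  steps=[
    [-4, 0, 0, 0],
    [-4, 0, 0, 0],
    [0, 0, 0, 0],
  ],
)

```text
time: 17.5
tool_pos: [0.4541, 0.2738, 0.0535]
tool_rot: [0.002, 0.046, 0.999, 0.02]
contact_force: [-2.4, 1.7, -3.5]
gripper_width: 0.254
```

Contact is at −2.4 N. Now I'll pivot by pushing forward and rising together, in small steps.

step_arm(
  steps=[
    [-5, 0, 0, 0],
    [-5, 0, -3, 0],
    [-4, 0, -5, 0],
  ],
)

```text
time: 17.8
tool_pos: [0.4562, 0.2736, 0.0578]
tool_rot: [-0.013, 0.046, 0.999, 0.02]
contact_force: [-3.7, 1.3, -5.1]
gripper_width: 0.25
```

```bash
cat > pv.py <<'E'
from h import *
s=state(); print(s["time"],np.round(s["tool_pos"],4),np.round(s["contact_force"],1),round(s["gripper_width"],3))
im,d=grab_frame("side"); np.savez("pics/last.npz",im=im,d=d)
C=cloud("side",d); q=C-[.566,.202,0]; tx=.995*q[...,0]-.0998*q[...,1]; ty=.0998*q[...,0]+.995*q[...,1]; Z=C[...,2]
m0=(d>0)&(Z>.062)&(Z<.3)
# crest of the wall nearest the camera: max Z per tx bin near ty .018
X=[];H=[]
for x in np.arange(-.1,.05,.01):
    k=m0&(abs(tx-x)<.005)&(abs(ty-.018)<.009)
    if k.sum()>3: X.append(x);H.append(np.percentile(Z[k],96))
print("crest",[(round(float(x),2),round(float(h),3)) for x,h in zip(X,H)])
k=m0&(abs(ty-.055)<.012)&(tx<-.13)&(tx>-.25)
b=[(round(float(x),2),np.percentile(Z[k&(abs(tx-x)<.006)],[30,90]).round(3).tolist()) for x in np.arange(-.22,-.13,.015) if (k&(abs(tx-x)<.006)).sum()>3]; print("handle",b)
E
python3 pv.py
```

```text
17.8 [0.4562 0.2736 0.0578] [-3.7  1.3 -5.1] 0.25
crest [(-0.1, 0.297), (-0.09, 0.298), (-0.08, 0.201), (-0.07, 0.09), (-0.06, 0.095), (-0.05, 0.098), (-0.04, 0.098), (-0.03, 0.1), (-0.02, 0.104), (-0.01, 0.107), (-0.0, 0.109), (0.01, 0.113)]
handle [(-0.18, [0.116, 0.128]), (-0.16, [0.12, 0.129]), (-0.15, [0.127, 0.267])]
```

step_arm(
  steps=[
    [-6, 0, -4, 0],
    [-6, 0, -6, 0],
    [-5, 0, -7, 0],
  ],
)

```text
time: 18.15
tool_pos: [0.4632, 0.2727, 0.0711]
tool_rot: [-0.026, 0.046, 0.998, 0.02]
contact_force: [-2.6, -0.0, -4.7]
gripper_width: 0.251
```

```bash
python3 pv.py
```

```text
18.15 [0.4632 0.2727 0.0711] [-2.6 -0.  -4.7] 0.251
crest [(-0.1, 0.295), (-0.09, 0.297), (-0.08, 0.297), (-0.07, 0.256), (-0.06, 0.099), (-0.05, 0.099), (-0.04, 0.104), (-0.03, 0.103), (-0.02, 0.108), (-0.01, 0.109), (-0.0, 0.11), (0.01, 0.11), (0.02, 0.101)]
handle [(-0.16, [0.137, 0.149]), (-0.15, [0.136, 0.147])]
```

step_arm(
  steps=[
    [-6, 0, -6, 0],
    [-6, 0, -8, 0],
    [-6, 0, -8, 0],
    [-6, 0, -8, 0],
  ],
)

```text
time: 18.6
tool_pos: [0.4856, 0.2692, 0.0991]
tool_rot: [-0.031, 0.046, 0.998, 0.019]
contact_force: [0.4, -0.4, -4.4]
gripper_width: 0.252
```

```bash
python3 pv.py
```

```text
18.6 [0.4856 0.2692 0.0991] [ 0.4 -0.4 -4.4] 0.252
crest [(-0.1, 0.299), (-0.09, 0.298), (-0.08, 0.298), (-0.07, 0.299), (-0.06, 0.295), (-0.05, 0.297), (-0.04, 0.119), (-0.03, 0.12), (-0.02, 0.118), (-0.01, 0.121), (-0.0, 0.119), (0.01, 0.12), (0.02, 0.121), (0.03, 0.119)]
handle [(-0.15, [0.169, 0.174])]
```

The pan floor is now level, about 22° of tilt, but the foot slipped onto the divider top. I'll back off 14 mm, lower 15 mm, re-hook and continue.

step_arm(
  steps=[
    [7, 2, -2, 0],
    [8, 1, 0, 0],
    [0, 0, 7, 0],
    [0, 0, 8, 0],
    [0, 0, 0, 0],
  ],
)

```text
time: 19.15
tool_pos: [0.4733, 0.2746, 0.0895]
tool_rot: [-0.026, 0.046, 0.998, 0.02]
contact_force: [-0.2, -0.9, -4.9]
gripper_width: 0.25
```

```bash
python3 pv.py
```

```text
19.15 [0.4733 0.2746 0.0895] [-0.2 -0.9 -4.9] 0.25
crest [(-0.1, 0.294), (-0.09, 0.298), (-0.08, 0.297), (-0.07, 0.29), (-0.06, 0.112), (-0.05, 0.115), (-0.04, 0.111), (-0.03, 0.11), (-0.02, 0.11), (-0.01, 0.111), (-0.0, 0.112), (0.01, 0.109), (0.02, 0.11)]
handle [(-0.15, [0.163, 0.175])]
```

step_arm(
  steps=[
    [0, 0, 8, 0],
    [-4, 0, 2, 0],
    [-5, 0, 1, 0],
    [-5, 0, 1, 0],
  ],
)

```text
time: 19.6
tool_pos: [0.4753, 0.2773, 0.08]
tool_rot: [-0.042, 0.046, 0.998, 0.022]
contact_force: [-15.2, 2.3, 7.0]
gripper_width: 0.25
```

step_arm(
  steps=[
    [-6, 0, -2, 0],
    [-6, 0, -3, 0],
    [-6, 0, -4, 0],
  ],
)

```text
time: 19.9
tool_pos: [0.481, 0.2772, 0.0872]
tool_rot: [-0.06, 0.046, 0.997, 0.021]
contact_force: [-9.5, 0.0, 2.3]
gripper_width: 0.248
```

```bash
python3 pv.py
```

```text
19.9 [0.481  0.2772 0.0872] [-9.5  0.   2.3] 0.248
crest [(-0.09, 0.283), (-0.08, 0.287), (-0.07, 0.29), (-0.06, 0.29), (-0.05, 0.287)]
handle [(-0.15, [0.164, 0.171])]
```

step_arm(
  steps=[
    [-6, 0, -4, 0],
    [-6, 0, -5, 0],
    [-6, 0, -5, 0],
    [0, 0, 0, 0],
  ],
)

```text
time: 20.35
tool_pos: [0.4937, 0.2756, 0.0988]
tool_rot: [-0.071, 0.046, 0.996, 0.02]
contact_force: [-1.1, -0.5, 0.4]
gripper_width: 0.249
```

```bash
python3 pv.py; python3 sv.py pics/d3.png >/dev/null; python3 go.py .481 .277 .087
```

```text
20.35 [0.4937 0.2756 0.0988] [-1.1 -0.5  0.4] 0.249
crest [(-0.08, 0.256), (-0.07, 0.297), (-0.06, 0.296), (-0.05, 0.298), (-0.04, 0.297)]
handle []
t 20.5 pos [0.4935 0.2756 0.0985] F [-2.9  0.2  2. ] w 0.24909887063529418
tool delta mm [10.8 -0.2 13.2]
toolx ang 174.84 z axis [-0.138  0.047 -0.989]
```

View pics/d3.png

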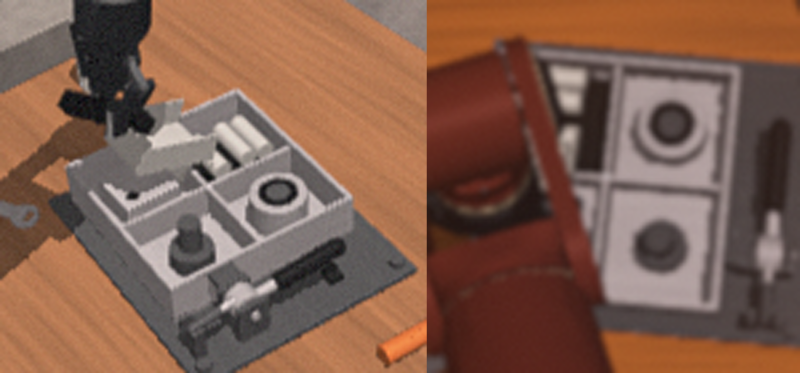

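All three rods lie in the cell, two against the far side (left panel 240,135) and one nearer (210,165), and the scoop is empty. I'll lift clear.

step_arm(
  steps=[
    [4, 0, -15, 0],
    [6, 0, -25, 0],
    [8, 0, -35, 0],
    [10, 0, -35, 0],
    [10, 0, -20, 0],
    [0, 0, 0, 0],
  ],
)

```text
time: 21.1
tool_pos: [0.4754, 0.2721, 0.2401]
tool_rot: [-0.065, 0.046, 0.997, 0.021]
contact_force: [0.1, 0.1, -1.5]
gripper_width: 0.247
```

```bash
python3 go.py .45 -.25 .2; python3 sv.py pics/d4.png|grep -v None$ | grep '^0'
```

```text
t 21.1 pos [0.4754 0.2721 0.2401] F [ 0.1  0.1 -1.5] w 0.2466917763051979
tool delta mm [ -26.9 -523.3   18.5]
toolx ang 174.82 z axis [-0.128  0.047 -0.991]
```

View pics/d4.png

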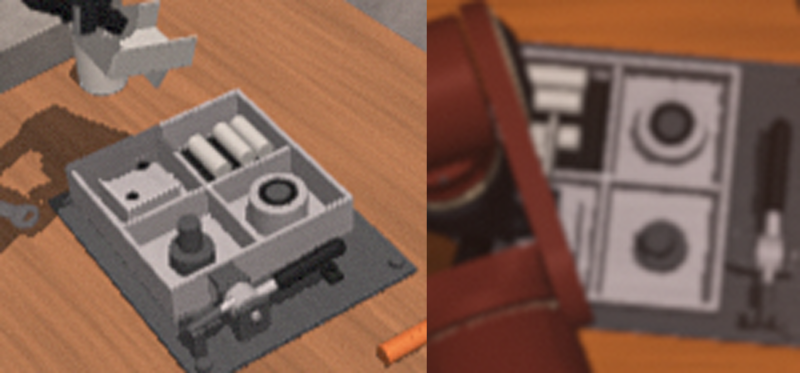

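The three rods sit in the cell (left panel 225,145), and the lifted scoop is empty (−1.5 N). I'm carrying it back to clear bench near (0.41, −0.24).

step_arm(
  steps=[
    [1, -20, 0, 0],
    [2, -40, -2, 0],
    [2, -45, -2, 0],
    [2, -45, -2, 0],
    [2, -45, -2, 0],
    [2, -45, -2, 0],
    [2, -45, -2, 0],
    [2, -45, -2, 0],
  ],
)

```text
time: 22.0
tool_pos: [0.4238, -0.0644, 0.2232]
tool_rot: [-0.079, 0.042, 0.996, 0.018]
contact_force: [0.9, -0.6, -2.8]
gripper_width: 0.249
```

```bash
python3 go.py .41 -.24 .2
```

```text
t 22.0 pos [ 0.4238 -0.0644  0.2232] F [ 0.9 -0.6 -2.8] w 0.24869874184243698
tool delta mm [  -4.1 -176.7   17.6]
toolx ang 175.36 z axis [-0.156  0.042 -0.987]
```

step_arm(
  steps=[
    [-1, -45, 5, 0],
    [-1, -45, 5, 0],
    [-1, -40, 5, 0],
    [0, -25, 5, 0],
    [0, -10, 5, 0],
    [0, 0, 0, 0],
  ],
)

```text
time: 22.6
tool_pos: [0.4009, -0.2375, 0.1787]
tool_rot: [-0.086, 0.046, 0.995, 0.022]
contact_force: [-0.6, 0.1, -2.4]
gripper_width: 0.249
```

```bash
python3 go.py .41 -.24 .10
```

```text
t 22.6 pos [ 0.4009 -0.2375  0.1787] F [-0.6  0.1 -2.4] w 0.2485654647645387
tool delta mm [-22.7  -4.5  75.8]
toolx ang 174.92 z axis [-0.169  0.051 -0.984]
```

step_arm(
  steps=[
    [-5, -1, 28, 0],
    [-5, -1, 28, 0],
    [-4, -1, 24, 0],
    [-2, -1, 10, 0],
    [0, 0, 0, 0],
  ],
)

```text
time: 23.1
tool_pos: [0.4016, -0.2329, 0.0823]
tool_rot: [-0.087, 0.043, 0.995, 0.023]
contact_force: [-1.0, -0.2, -1.7]
gripper_width: 0.248
```

```bash
python3 go.py .41 -.24 .0
```

```text
t 23.1 pos [ 0.4016 -0.2329  0.0823] F [-1.  -0.2 -1.7] w 0.24773869954993735
tool delta mm [-23.1  -9.6  79.1]
toolx ang 175.23 z axis [-0.17   0.054 -0.984]
```

step_arm(
  steps=[
    [-2, 0, 9, 0],
    [-2, 0, 9, 0],
    [-2, 0, 9, 0],
    [-1, 0, 8, 0],
  ],
)

```text
time: 23.5
tool_pos: [0.4038, -0.2332, 0.0588]
tool_rot: [-0.09, 0.042, 0.995, 0.022]
contact_force: [-21.0, 9.6, 48.5]
gripper_width: 0.25
```

step_arm(
  steps=[
    [-1, 0, 8, 0],
    [-1, 0, 8, 0],
    [-1, 0, 8, 0],
  ],
)

```text
time: 23.8
tool_pos: [0.4041, -0.2339, 0.0596]
tool_rot: [-0.095, 0.041, 0.994, 0.023]
contact_force: [-16.7, 11.5, 40.3]
gripper_width: 0.246
```

```bash
python3 go.py .41 -.24 .0
```

```text
t 23.8 pos [ 0.4041 -0.2339  0.0596] F [-16.7  11.5  40.3] w 0.24634137711850654
tool delta mm [-17.6  -7.9  57. ]
toolx ang 175.47 z axis [-0.187  0.054 -0.981]
```

step_arm(
  steps=[
    [2, 0, -8, 0],
    [0, 0, 0, 0],
  ],
)

```text
time: 24.0
tool_pos: [0.4063, -0.2359, 0.0723]
tool_rot: [-0.092, 0.041, 0.995, 0.021]
contact_force: [0.1, 0.2, -2.0]
gripper_width: 0.251
```

```bash
python3 go.py .41 -.24 .0; python3 - <<'E'
from h import *
im,d=grab_frame("side"); im2,_=grab_frame("top")
a=cv2.resize(im[190:330,270:410],(400,400),interpolation=2); b=cv2.resize(im2[170:280,340:450],(400,400),interpolation=2)
cv2.imwrite("pics/p1.png",np.hstack([a,b])[...,::-1])
E
```

```text
t 24.0 pos [ 0.4063 -0.2359  0.0723] F [ 0.1  0.2 -2. ] w 0.2505907992037049
tool delta mm [-17.2  -6.3  70.1]
toolx ang 175.44 z axis [-0.181  0.05  -0.982]
```

View pics/p1.png

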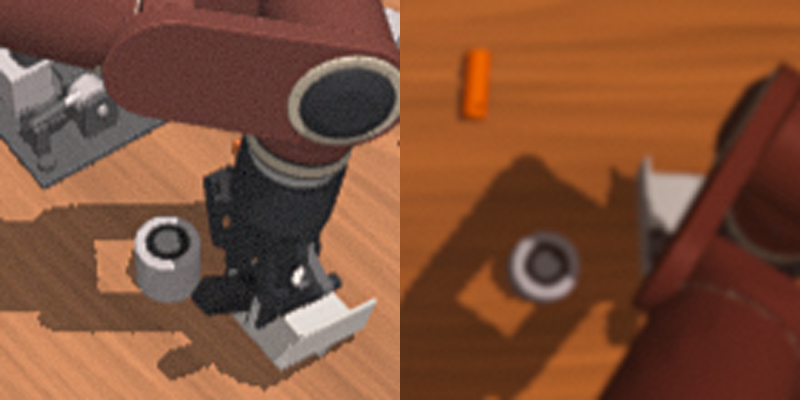

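```bash
cat > w.py <<'E'
from h import *
from scipy.spatial.transform import Rotation as R
s=state(); q=s["tool_rot"]; M=R.from_quat([q[1],q[2],q[3],q[0]]).as_matrix(); p=np.array(s["tool_pos"])+[0,0,.03]-M[:,2]*.019
ex=-M[:2,0]/np.linalg.norm(M[:2,0]); ey=np.array([-ex[1],ex[0]])
print("grip pt",p.round(3),"F",np.round(s["contact_force"],1))
for n in("side","top"):
    im,d=grab_frame(n); C=cloud(n,d); v=C-p; a=v[...,:2]@ex; b=v[...,:2]@ey; Z=C[...,2]
    m=(d>0)&(abs(b+.037)<.009)&(Z>.006)&(Z<.2)&(a>0)&(a<.17)&(im.min(2)>70)
    P=np.c_[a[m],Z[m]]; print(n,"near wall n",len(P))
    if len(P)>10:
        print("hull a,z:",cv2.convexHull((P*1000).astype(np.float32)).reshape(-1,2).round().astype(int).tolist()); 
        r=cv2.minAreaRect((P*1000).astype(np.float32)); print(r)
    m=(d>0)&(abs(b)<.02)&(Z>.004)&(Z<.2)&(a>.0)&(a<.17)&(im.min(2)>70)
    print("floor:",[(round(float(x),2),np.median(Z[m&(abs(a-x)<.005)]).round(3)) for x in np.arange(0,.16,.01) if (m&(abs(a-x)<.005)).sum()>3])
E
python3 w.py
```

```text
grip pt [ 0.408 -0.236  0.119] F [-0.6 -0.4 -1.9]
side near wall n 293
hull a,z: [[126, 6], [107, 58], [106, 60], [27, 199], [15, 196], [13, 184], [9, 57], [9, 56], [56, 21]]
((42.072017669677734, 85.02698516845703), (86.20829772949219, 219.452392578125), 29.44778060913086)
floor: [(0.01, np.float64(0.062)), (0.02, np.float64(0.08)), (0.05, np.float64(0.045)), (0.06, np.float64(0.042)), (0.07, np.float64(0.039)), (0.08, np.float64(0.035)), (0.09, np.float64(0.032)), (0.1, np.float64(0.03)), (0.12, np.float64(0.004)), (0.14, np.float64(0.005))]
top near wall n 0
floor: [(0.06, np.float64(0.041)), (0.07, np.float64(0.038)), (0.08, np.float64(0.036)), (0.09, np.float64(0.033)), (0.1, np.float64(0.029))]
```

The pan is pitched about 39°. The foot touches first, and its friction jams the rotation when I push straight down. Dragging backward while lowering makes friction help.

step_arm(
  steps=[
    [4, 0, 8, 0],
    [8, 0, 8, 0],
    [8, 0, 8, 0],
    [8, 0, 8, 0],
  ],
)

```text
time: 24.6
tool_pos: [0.373, -0.2311, 0.0429]
tool_rot: [-0.09, 0.041, 0.995, 0.023]
contact_force: [2.3, 0.7, 3.1]
gripper_width: 0.253
```

```bash
python3 w.py | grep -v hull; python3 go.py .36 -.24 0
```

```text
grip pt [ 0.376 -0.232  0.092] F [2.3 0.7 3.1]
side near wall n 310
((65.0512466430664, 104.65670776367188), (97.74356079101562, 194.61720275878906), 6.701536178588867)
floor: [(0.02, np.float64(0.039)), (0.03, np.float64(0.043)), (0.05, np.float64(0.033)), (0.06, np.float64(0.031)), (0.07, np.float64(0.03)), (0.08, np.float64(0.031)), (0.09, np.float64(0.03)), (0.1, np.float64(0.03)), (0.11, np.float64(0.029)), (0.12, np.float64(0.028))]
top near wall n 0
floor: [(0.05, np.float64(0.032)), (0.06, np.float64(0.033)), (0.07, np.float64(0.031)), (0.08, np.float64(0.032)), (0.09, np.float64(0.03)), (0.1, np.float64(0.029)), (0.11, np.float64(0.029)), (0.12, np.float64(0.029))]
t 24.7 pos [ 0.371  -0.2307  0.0421] F [-0.2  0.7  3.4] w 0.25381481249790794
tool delta mm [  2.2 -11.8  42.9]
toolx ang 175.48 z axis [-0.182  0.053 -0.982]
```

Dragging works, and the tilt is down to about 24°. I'll continue.

step_arm(
  steps=[
    [6, 0, 9, 0],
    [6, 0, 9, 0],
    [5, 0, 9, 0],
  ],
)

```text
time: 25.0
tool_pos: [0.3516, -0.2291, 0.0202]
tool_rot: [-0.089, 0.041, 0.995, 0.022]
contact_force: [0.9, 0.3, 3.1]
gripper_width: 0.249
```

```bash
python3 w.py | grep -v hull; python3 go.py .36 -.24 0
```

```text
grip pt [ 0.355 -0.23   0.069] F [0.9 0.3 3.1]
side near wall n 303
((74.97908020019531, 92.57622528076172), (96.93446350097656, 182.18185424804688), 7.317975997924805)
floor: [(0.04, np.float64(0.017)), (0.05, np.float64(0.019)), (0.06, np.float64(0.022)), (0.08, np.float64(0.026)), (0.09, np.float64(0.028)), (0.1, np.float64(0.029)), (0.11, np.float64(0.031)), (0.12, np.float64(0.033)), (0.13, np.float64(0.034))]
top near wall n 0
floor: [(0.05, np.float64(0.021)), (0.06, np.float64(0.022)), (0.07, np.float64(0.023)), (0.08, np.float64(0.026)), (0.09, np.float64(0.027)), (0.1, np.float64(0.029)), (0.11, np.float64(0.031)), (0.12, np.float64(0.033)), (0.13, np.float64(0.034))]
t 25.1 pos [ 0.3501 -0.2285  0.019 ] F [ 1.1 -0.4  2.2] w 0.2517819424915642
tool delta mm [-14.1 -11.3  16.3]
toolx ang 175.46 z axis [-0.179  0.053 -0.982]
```

step_arm(
  steps=[
    [3, 0, 7, 0],
    [2, 0, 6, 0],
    [1, 0, 4, 0],
    [0, 0, 0, 0],
  ],
)

```text
time: 25.5
tool_pos: [0.3408, -0.2274, 0.003]
tool_rot: [-0.091, 0.041, 0.995, 0.023]
contact_force: [1.6, 1.1, 2.0]
gripper_width: 0.252
```

```bash
python3 w.py | grep -v hull; python3 go.py .36 -.24 0
```

```text
grip pt [ 0.344 -0.228  0.052] F [1.6 1.1 2. ]
side near wall n 302
((64.52374267578125, 78.50459289550781), (97.74679565429688, 219.62591552734375), 28.97861671447754)
floor: [(0.07, np.float64(0.017)), (0.08, np.float64(0.019)), (0.09, np.float64(0.023)), (0.1, np.float64(0.026)), (0.11, np.float64(0.03)), (0.12, np.float64(0.034)), (0.13, np.float64(0.037)), (0.14, np.float64(0.038))]
top near wall n 0
floor: [(0.06, np.float64(0.012)), (0.07, np.float64(0.014)), (0.08, np.float64(0.017)), (0.09, np.float64(0.023)), (0.1, np.float64(0.026)), (0.11, np.float64(0.029)), (0.12, np.float64(0.032)), (0.13, np.float64(0.035)), (0.14, np.float64(0.039))]
t 25.6 pos [ 0.341  -0.2274  0.0033] F [0.9 1.5 0.7] w 0.24565684998407716
tool delta mm [-20.2 -11.   -0.8]
toolx ang 175.47 z axis [-0.18   0.052 -0.982]
```

step_arm(
  steps=[
    [0, 0, 3, 0],
    [0, 0, 3, 0],
    [0, 0, 0, 0],
  ],
)

```text
time: 25.9
tool_pos: [0.3388, -0.2271, -0.002]
tool_rot: [-0.093, 0.041, 0.995, 0.023]
contact_force: [0.9, 0.7, 2.7]
gripper_width: 0.25
```

```bash
python3 w.py | grep -v hull; python3 go.py .36 -.24 0
```

```text
grip pt [ 0.342 -0.228  0.047] F [0.9 0.7 2.7]
side near wall n 302
((61.11579132080078, 100.58720397949219), (93.7169189453125, 215.3188018798828), 22.117013931274414)
floor: [(0.07, np.float64(0.015)), (0.08, np.float64(0.017)), (0.09, np.float64(0.021)), (0.1, np.float64(0.024)), (0.11, np.float64(0.029)), (0.12, np.float64(0.032)), (0.13, np.float64(0.037)), (0.14, np.float64(0.038))]
top near wall n 0
floor: [(0.06, np.float64(0.008)), (0.07, np.float64(0.012)), (0.08, np.float64(0.016)), (0.09, np.float64(0.02)), (0.1, np.float64(0.024)), (0.11, np.float64(0.028)), (0.12, np.float64(0.032)), (0.13, np.float64(0.035)), (0.14, np.float64(0.04))]
t 26.0 pos [ 0.3388 -0.2271 -0.002 ] F [0.  1.2 3.3] w 0.2501768496039886
tool delta mm [-21.4 -10.9  -6.5]
toolx ang 175.49 z axis [-0.184  0.053 -0.982]
```

Floor slope is 21.5°, so the scoop stands on its base. Release and retreat along the fingers.

step_arm(
  steps=[
    [0, 0, 0, 0],
    [0, 0, 0, 0],
    [0, 0, 0, 0],
    [0, 0, 0, 0],
    [0, 0, -8, 0],
    [0, 0, -20, 0],
    [0, 0, -30, 0],
    [0, 0, -40, 0],
  ],
  claw=75,
)

```text
time: 26.8
tool_pos: [0.3503, -0.2273, 0.0894]
tool_rot: [-0.103, 0.041, 0.993, 0.029]
contact_force: [0.2, 0.0, 0.2]
gripper_width: 0.754
```

step_arm(
  steps=[
    [20, 0, -40, 0],
    [40, 0, -30, 0],
    [0, -40, -20, 0],
    [0, -40, 0, 0],
    [0, 0, 0, 0],
  ],
)

```text
time: 27.3
tool_pos: [0.3046, -0.3121, 0.2034]
tool_rot: [-0.094, 0.04, 0.995, 0.019]
contact_force: [-1.4, 0.9, -0.3]
gripper_width: 0.752
```

```bash
python3 - <<'E'
from h import *
s=state(); print(s["time"],np.round(s["tool_pos"],3),np.round(s["contact_force"],1))
im,d=grab_frame("side"); im2,d2=grab_frame("top")
a=cv2.resize(im[130:330,200:400],(400,400),interpolation=2); b=cv2.resize(im2[150:290,230:450],(400,255),interpolation=2)
c=np.zeros((400,800,3),np.uint8); c[:,:400]=a; c[:255,400:]=b
cv2.imwrite("pics/e1.png",c[...,::-1])
ex=np.array([.9967,-.08]); ey=np.array([.08,.9967]); p=np.array([.342,-.228])
for n,D,I in(("side",d,im),("top",d2,im2)):
    C=cloud(n,D); v=C[...,:2]-p; A=v@ex; B=v@ey; Z=C[...,2]
    for nm,b0 in(("c",0),("w-",-.034),("w+",.034)):
        print(n,nm,[(round(float(x),2),np.percentile(Z[k],[50,95]).round(3).tolist()) for x in np.arange(-.05,.16,.02) for k in[(D>0)&(abs(A-x)<.006)&(abs(B-b0)<.008)] if k.sum()>3])
E
```

```text
27.3 [ 0.305 -0.312  0.203] [-1.4  0.9 -0.3]
side c [(-0.05, [0.061, 0.56]), (-0.03, [0.279, 0.553]), (-0.01, [0.509, 0.546]), (0.01, [0.063, 0.549]), (0.03, [0.058, 0.063]), (0.05, [0.055, 0.059]), (0.07, [0.012, 0.016])]
side w- [(-0.05, [0.001, 0.555]), (-0.03, [0.286, 0.306]), (-0.01, [0.312, 0.345]), (0.01, [0.003, 0.503]), (0.03, [0.526, 0.547]), (0.05, [0.021, 0.546]), (0.07, [0.002, 0.015]), (0.09, [0.0, 0.003]), (0.11, [0.001, 0.004]), (0.13, [0.001, 0.005]), (0.15, [0.0, 0.004])]
side w+ [(-0.05, [0.001, 0.169]), (-0.03, [0.543, 0.548]), (-0.01, [0.548, 0.549]), (0.01, [0.002, 0.003]), (0.03, [0.021, 0.041]), (0.05, [0.027, 0.039]), (0.07, [0.029, 0.047]), (0.09, [0.025, 0.05])]
top c [(-0.05, [0.558, 0.561]), (-0.03, [0.551, 0.554]), (-0.01, [0.061, 0.55]), (0.01, [0.545, 0.55]), (0.03, [0.06, 0.184]), (0.05, [0.055, 0.059]), (0.07, [0.011, 0.016]), (0.09, [0.019, 0.024]), (0.11, [0.027, 0.033]), (0.13, [0.034, 0.039]), (0.15, [-0.001, 0.005])]
top w- [(-0.05, [0.003, 0.557]), (-0.03, [0.001, 0.005]), (-0.01, [0.002, 0.296]), (0.01, [0.002, 0.342]), (0.03, [0.546, 0.549]), (0.05, [0.521, 0.547]), (0.07, [0.029, 0.515]), (0.09, [0.022, 0.052]), (0.11, [0.032, 0.063]), (0.13, [0.039, 0.067]), (0.15, [0.001, 0.002])]
top w+ [(-0.05, [0.551, 0.558]), (-0.03, [0.541, 0.548]), (-0.01, [0.517, 0.55]), (0.01, [0.0, 0.003]), (0.03, [0.001, 0.004]), (0.05, [0.017, 0.037]), (0.07, [0.009, 0.045]), (0.09, [0.005, 0.05]), (0.11, [0.025, 0.063]), (0.13, [0.003, 0.064]), (0.15, [0.001, 0.006])]
```

View pics/e1.png

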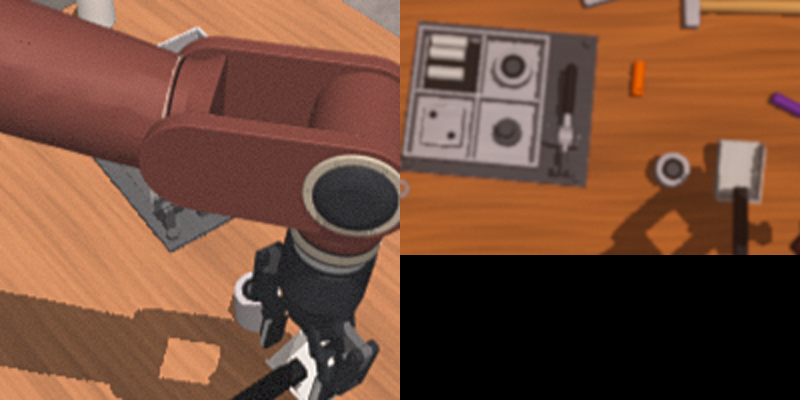

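The top view shows three rods in the cell (445,60), the lever shut (567,100), and the scoop on its base (740,170). Scoop heights match the description: handle top 0.061, lip 0.039, both wall crests about 0.064. Handing in.

```bash
python3 -c "
from plant import *; print(job_done(), state()['time'])"
```

```text
the job is handed in; nothing more can be done
the job is handed in; nothing more can be done
```

I handed the job in at about 27.4 s of the 58 s. The lever is shut, all three rods are in the empty cell, and the scoop stands released on the bench. The hand-in gave no verdict.

**Lever:** The first push slipped off the lever's end. A second, slower push nearer the pivot snapped it over. Afterwards the side camera put its top at z ≈ 59 mm, and later pictures show it lying shut.

**Scoop and rods:** The first grasp closed just above the handle and missed. The reported tool height read about 30 mm lower than the camera depth showed, so I corrected for that and gripped again. The moves cannot tilt the tool, so I hooked the scoop's foot on the divider and pivoted it lip-down until the rods rolled out.

**Setting down:** Pushing straight down jammed briefly at about 48 N wrist force, below the 120 N limit. Dragging the scoop backward while lowering it levelled it. It stands about 12 cm from where it started and turned about 38°.

**Last checks:**
- The final top view shows three rods in the cell and the lever shut.
- Scoop heights match its upright shape: handle top 61 mm, lip 39 mm, both side walls about 64 mm.
- The gripper was well clear, and the last force reading was under 2 N with nothing held.
- I compared the other parts with their starting places only by eye and saw no movement.
- I did not measure the exact lever angle or the rods' positions.
- The 30 mm tool-height disagreement was never explained.

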